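# Bolt the lid of the pressure-test box

## Robot

A 6-joint arm with a two-finger parallel gripper is mounted at the origin on a cart in front of the work surface, level with it; the furniture and walls round the work are solid. World frame = base frame: x ahead of the robot, y to its left, z up, the work surface at z = 0. Lengths are in m, angles in rad, forces in N, time in s.
With the tool pointing down it reaches from about 0.275 to 0.725 m from the base axis. Payload 5.6 kg.
Tool frame: the origin (TCP) lies midway between the tips of the shut fingers; the grasp point (between the pads) lies 19 mm behind it; z points along the fingers, y is the line along which they close (so a half turn about z gives the same grasp; the last joint's range is limited). The gripper opens to 85 mm and grips with 20 to 120 N. Pads are 22 mm wide; open, the fingers measure 114 mm over their backs; the gripper's body (76 mm by 85 mm) begins 54 mm behind the grasp point. The pads swing forward as they close: fully open they stand 13 mm farther back than shut.
Start: joints at [-0.999, 0.255, 0.108, 0, -1.424, -0.285], TCP at [0.156, -0.528, 0.231] pointing down, gripper open.
Joint ranges: [-2.95, 2.95], [-1.21, 1.97], [-1.09, 1.5], [-2.87, 1.71], [-2.94, -0.07], [-3.05, 3.05]. Speed limits (rad/s): [2.57, 2.57, 3.14, 3.14, 3.14, 3.14].

## Interface

Orientations are given as a rotation vector (axis times angle).
In Python, from workcell import robot gives the robot as it stands. The module is installed in compiled form; this text tells all that it offers.
- The arm moves only by the tool carry_out, never from a script. Its argument "series" is a list of rows, each an object with "xyz": the shift along the world's x, y, z in cm, a list of three; "spin": the turn about the world's z in rad. In form: [{"xyz": [dx, dy, dz], "spin": spin}, ...]. A call has 1 to 10 rows; each row is the pose to reach, as a shift and turn from the pose commanded when the call began; what a row does not reach only later rows make up. A row lasts 1/12 s, in which the tool goes at most 41.7 mm and 7.16 degrees, less where a joint would pass 70% of its speed; a pose out of reach is approached as far as the arm can. A call with a gripper value outside its range is refused whole. "grip" is the finger opening in cm, from 0 to 8.54, set as the call begins (left out, the last holds). The fingers move at their own pace and stop on an object; "squeeze" is the grip in N (left out, the last holds). Time passes only in rows, so rows that repeat a pose let the fingers close. It gives the time, the measured TCP pose, the force, the opening and the grip force at its end, in the units of the state.
- robot.state(): the state, without advancing time (a new reading comes with each control period).
- robot.get_image(name): name is "scene" or "top" or "wrist"; returns the picture (400x640x3 uint8, red, green, blue); there is no depth.
- robot.camera_info(name): a dict with "intrinsics" (3x3 intrinsics, pixels), "cam_to_world" (4x4, takes a point from camera to world coordinates); the wrist camera has in their place "mount" (4x4, takes a point from camera to tool coordinates, whose origin is the TCP and whose axes are the flange's). Camera axes: x right, y up, looking along -z (the intrinsics and any distortion apply to the point x, -y, -z); pixel columns grow to the right and rows downward; lengths in m; the calibration is good to about 2 mm. A picture is of the moment at which its call begins: read the wrist's pose just before it. camera_info takes no time and is no camera call.
- robot.job_done(): hands the job in; it is judged then, once.
The state is a dict: "t": time; "joint_pos": joint angles; "joint_vel": joint speeds; "joint_efforts": joint torques, N m; "tcp_pos": TCP position; "ee_rot": TCP orientation; "ft_force": force on the tool from outside, world axes, zero at the start; "torque": the same for the moment, N m; "width": finger opening in m; "finger_force": force on a finger pad.
Only numpy, scipy, OpenCV 4.12 (cv2) and the standard library are available. Lean on these libraries where they do the work, as an engineer would, in place of code of your own. Each camera call takes 0.05 s, during which the arm holds its last target. There are 200 camera calls.

## Task

Get the test box ready for pressure: press its windowed lid fully shut, then hold the sprung safety catch down with one fingertip and, while it is held, push the slide bolt with the other fingertip all the way home through the staple on the lid. Let the catch spring fully back up so that it locks the bolt, and leave the loose fittings round the box where they stand; nothing needs to be gripped or lifted.

Things in the scene. Friction and masses are not known exactly. Their poses are not given: they have to be found in the camera images.
- test_box: Blue steel test box fixed to the table, 255x162 mm, 130 mm high. Origin: centre of its underside; +x: the way the bolt slides home (to the robot's left, +-0.3 rad), +y: the catch's side (towards the robot). Fixed deck: x -127 to +5 mm, height 130 mm, carries bolt and catch. Lid: x +6 to +127 mm, its top also at height 130 mm when shut. Bolt and lid staple lie on y = 0.
- shield_lid (a joint): Lid angle, rad: 0 fully shut; starts 0.25 to 0.5 open, stays where left; about 2 N on its free edge shuts it. Hinge along box y at x = +119 mm, height 130 mm (the end away from the bolt). 158 mm wide; clear window behind a 38 mm deep steel strip at the free edge. In the middle of the strip stands the staple, a steel bridge 27 mm wide, 23 mm high; press the bare strip beside it.
- lid_edge (a point): Point on top of the lid's steel strip, in the middle of its width (the staple line), 20 mm in from the free edge; at box (+26, 0, 130) mm when the lid is shut.
- lid_bolt (a joint): Travel of the slide bolt, m: 0 drawn back (start, within 1 mm), 0.031 home at its stop, the tip 22 mm over the lid, through the staple. Steel bar 14x10 mm, 5 mm above the deck, along box x; moves with about 2 N and stays where left. The catch's tooth locks it at both ends in a notch (2 mm play each way); it is free only while the catch is held down.
- bolt_tab (a point): Middle of the pushing face of the bolt's thumb tab, an upright steel plate 5 mm thick, 30 mm wide (box y -42 to -12 mm), its top 49 mm above the deck. The face looks along box -x: push it along +x. This point is 35 mm above the deck, at box x -98 mm with the bolt drawn back, -67 mm with it home. The deck in front of the face is clear.
- catch (a joint): Angle of the rocker catch, rad: 0 up (tooth in a notch, bolt locked); grows as its paddle is pressed down; 0.42 at the stop. The tooth is clear of the bolt from 0.16; hold it at about 0.3. A spring lifts it (2 N on the paddle at 0, 5 N pressed), fully to 0 only when a notch is under the tooth, as with the bolt home.
- catch_pad (a point): Middle of the ribbed top of the catch's paddle: a plate 65 mm long along box x (-125 to -60 mm), hinged on a shaft along x at y +17 mm, 22 mm above the deck. Catch up: it slopes up to its free edge at y +61 mm, 38 mm above the deck; this point is at y +45 mm, 33 mm up. At 0.3 rad its top is level, 24.5 mm above the deck. Press anywhere on its length; a fingertip can slide along it.
- coupling_a: Bystander: steel quick coupling, 38 mm across, 64 mm tall, standing beside the box; origin at the centre of its underside. Leave it alone.
- fit_nipple_a: Bystander: zinc threaded nipple with hexagon, 36 mm across, 50 mm tall, standing beside the box; origin at the centre of its underside. Leave it alone.
- bush_brass: Bystander: plain bronze bush, 32 mm across, 34 mm tall, beside the box; origin at the centre of its underside. Leave it alone.
- gear_pump: Bystander: dark pump gear, 52 mm across, 29 mm tall, lying beyond the lid's hinge end; origin at the centre of its underside. Leave it alone.
- bolt_m16: Bystander: hexagon bolt standing on its head, 28 mm across, 60 mm tall, beside the box; origin at the centre of its underside. Leave it alone.
- elbow_fit: Bystander: white-metal fitting, 42 x 36 mm, 55 mm tall, beyond the lid's hinge end; origin at the centre of its underside. Leave it alone.

How it is judged:
On the way, in this order (a step that is already met when the one before it is completed fails the run):
1. the lid is pressed shut (within 0.025 rad) while the bolt is still drawn back (value of joint shield_lid below 0.025 rad and value of joint lid_bolt below 0.005 m), for 0.1 s.
2. the bolt is on its way (4 to 14 mm) with a fingertip holding the catch down (0.5 N or more) and the lid shut (value of joint lid_bolt between 0.004 and 0.014 m and contact force between the fingers and catch above 0.5 N and value of joint shield_lid below 0.025 rad), for 0.02 s.
3. the bolt is nearly home (17 to 27 mm) with a fingertip holding the catch down (0.5 N or more) and the lid shut (value of joint lid_bolt between 0.017 and 0.027 m and contact force between the fingers and catch above 0.5 N and value of joint shield_lid below 0.025 rad), for 0.02 s.
At the end, for the whole second after the job is handed in: The lid is shut (within 0.025 rad), the bolt is home (28.5 mm or more of its 31 mm), the catch is fully up (within 0.06 rad of 0) so that it locks the bolt, and every loose fitting is within 30 mm of where it stood (value of joint shield_lid below 0.025 rad and value of joint lid_bolt above 0.0285 m and value of joint catch below 0.06 rad and distance of each of coupling_a, fit_nipple_a, bush_brass, gear_pump, bolt_m16, elbow_fit from where it was at the start of the episode below 0.03 m); the robot touches nothing.
It fails at once if a loose fitting beside the box is pushed away or lifted (30 mm) (distance of any of coupling_a, fit_nipple_a, bush_brass, gear_pump, bolt_m16, elbow_fit from where it was at the start of the episode above 0.03 m).
It fails at once if the lid is lifted further open (past 0.62 rad) instead of being pressed shut (value of joint shield_lid above 0.62 rad).
It also fails if it takes over 38 s, if anything falls off the work surface, if the arm or the gripper's body presses on something with over 40 N, if the wrist force passes 120 N, or if a joint passes its speed limit or range.

## Working session

There is one attempt and no reset: what is moved stays moved. The work goes in short steps, Python scripts to look and compute and a tool call to move; the robot and the scene stay as the last step left them, time stands still between calls to the robot, and variables do not carry over. Pictures are saved under pics/ and viewed, at most 10 in all, crops included, and the job is handed in when it is done.

Besides the shell and the picture viewer there is one more tool, called in YAML: its name, and indented under it one key for each argument. carry_out: Moves the arm, as the interface text tells. Its arguments: {"type":"object","properties":{"series":{"type":"array","items":{"type":"object","properties":{"xyz":{"type":"array","items":{"type":"number"}},"spin":{"type":"number"}}}},"grip":{"type":"number"},"squeeze":{"type":"number"}},"required":["series"]}

```bash
mkdir -p pics; python3 - <<'E'
from workcell import robot
import cv2
for n in ("scene","top"):
    im=robot.get_image(n); cv2.imwrite(f"pics/{n}0.png",im[...,::-1])
    c=robot.camera_info(n); print(n,c)
print(robot.camera_info("wrist")); print(robot.state())
E
```

```text
scene {'intrinsics': array([[467.60676793,   0.        , 320.50476306],
       [  0.        , 467.60676793, 200.7814741 ],
       [  0.        ,   0.        ,   1.        ]]), 'cam_to_world': array([[ 0.92466726, -0.34197235,  0.16746751,  0.76631361],
       [ 0.38068086,  0.8203924 , -0.42665958, -0.36721452],
       [ 0.00851671,  0.45826982,  0.88877232,  0.8909764 ],
       [ 0.        ,  0.        ,  0.        ,  1.        ]])}
top {'intrinsics': array([[470.57756065,   0.        , 325.35207534],
       [  0.        , 470.57756065, 199.88256388],
       [  0.        ,   0.        ,   1.        ]]), 'cam_to_world': array([[ 0.00961797,  0.99082153, -0.13483395,  0.53199602],
       [-0.999593  ,  0.01314831,  0.02531692,  0.02412681],
       [ 0.02685739,  0.13453558,  0.99054473,  0.97104574],
       [ 0.        ,  0.        ,  0.        ,  1.        ]])}
{'intrinsics': array([[328.97171133,   0.        , 316.91104592],
       [  0.        , 328.97171133, 203.04966311],
       [  0.        ,   0.        ,   1.        ]]), 'mount': array([[ 2.41955603e-04,  9.52305879e-01,  3.05
[... 275 characters left out ...]
 1.00000000e+00]])}
{'t': 0.1, 'joint_pos': array([-9.99432282e-01,  2.55685946e-01,  1.07161173e-01, -3.93532846e-04,
       -1.42389030e+00, -2.84588034e-01]), 'joint_vel': array([-0.00128364, -0.00131823,  0.00357804,  0.0012858 , -0.0006546 ,
        0.00035832]), 'joint_efforts': array([-1.93485102e-03, -3.87606597e+01,  2.38475078e+01,  5.37768915e+00,
       -3.69863963e-03,  5.69701939e-06]), 'tcp_pos': array([ 0.15549454, -0.52711912,  0.23050237]), 'ee_rot': array([ 4.48789099e-01, -3.10904972e+00, -2.56689388e-03]), 'ft_force': array([ 0.6119212 , -0.04051547,  0.14553381]), 'torque': array([-0.02017273,  0.01098544, -0.00610763]), 'finger_force': 0.0, 'width': 0.0852489936691166}
```

View pics/top0.png

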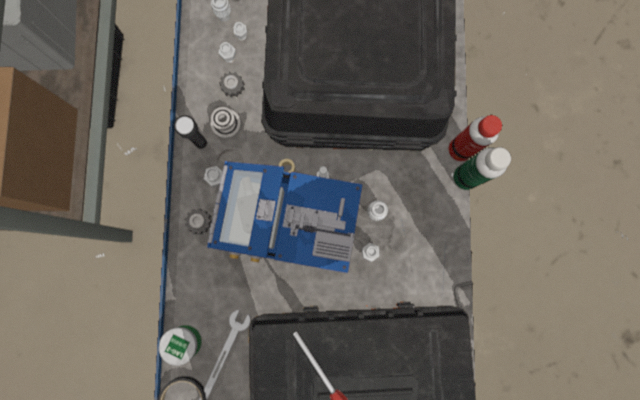

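View pics/scene0.png

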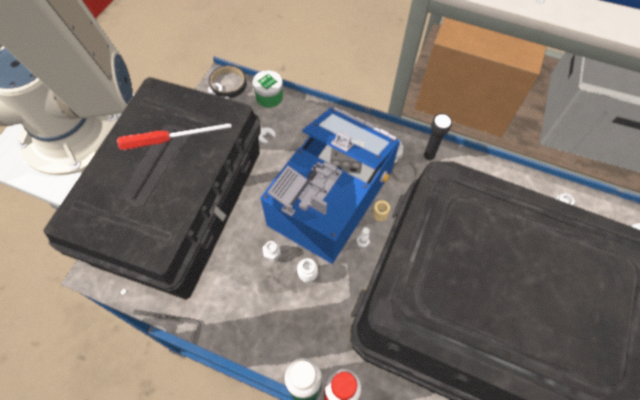

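```bash
cat > h.py <<'E'
import numpy as np, cv2
from workcell import robot
def ray(cam,px):
    c=robot.camera_info(cam); K,T=c["intrinsics"],c["cam_to_world"]
    d=np.linalg.solve(K,[px[0],px[1],1]); return T[:3,3],T[:3,:3]@(d*[1,-1,-1])
def onz(cam,px,z):
    o,d=ray(cam,px); return o+d*(z-o[2])/d[2]
def proj(cam,P):
    c=robot.camera_info(cam); K,T=c["intrinsics"],c["cam_to_world"]
    p=T[:3,:3].T@(np.asarray(P)-T[:3,3]); q=K@(p*[1,-1,-1]); return q[:2]/q[2]
E
python3 - <<'E'
from h import *
im=cv2.imread("pics/top0.png"); hsv=cv2.cvtColor(im,cv2.COLOR_BGR2HSV)
m=cv2.inRange(hsv,(100,120,50),(125,255,255)); m[:,:190]=0
m=cv2.morphologyEx(m,cv2.MORPH_CLOSE,np.ones((9,9)))
c=max(cv2.findContours(m,0,2)[0],key=cv2.contourArea)
print(cv2.approxPolyDP(cv2.convexHull(c),3,True)[:,0].tolist())
cv2.imwrite("pics/topcrop.png",cv2.resize(im[150:285,195:375],None,fx=4.4,fy=4.4,interpolation=cv2.INTER_CUBIC))
E
```

```text
[[225, 162], [283, 167], [360, 184], [347, 270], [208, 246]]
```

View pics/topcrop.png

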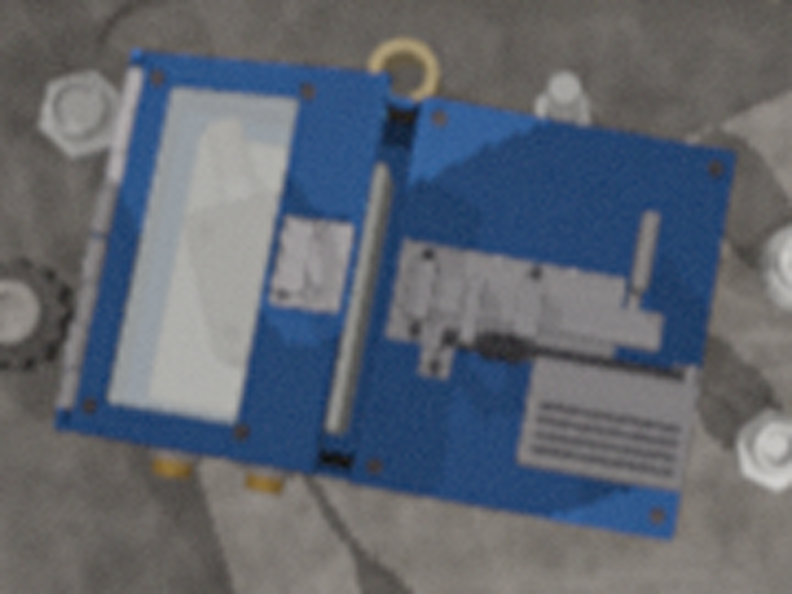

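```bash
cat >> h.py <<'E'
def fit(cam,pts,z=0.13):
    W=np.array([onz(cam,p[0],z)[:2] for p in pts]); B=np.array([p[1] for p in pts])/1000
    Bc,Wc=B-B.mean(0),W-W.mean(0)
    a=np.arctan2((Bc[:,0]*Wc[:,1]-Bc[:,1]*Wc[:,0]).sum(),(Bc*Wc).sum())
    R=np.array([[np.cos(a),-np.sin(a)],[np.sin(a),np.cos(a)]]); t=W.mean(0)-R@B.mean(0)
    return a,R,t,(W-B@R.T-t)*1000
E
python3 - <<'E'
from h import *
a,R,t,e=fit("top",[((362,184.1),(-127,-81)),((347.7,272),(-127,81)),((225.7,161.8),(127,-81)),((208.6,246.6),(127,81))])
print(a,t,e.round(1))
w=lambda x,y,z:np.r_[R@[x/1000,y/1000]+t,.13+z/1000]
for n,p in dict(tab=(-98,-27,35),tabtop=(-98,-27,49),pad=(-92,45,33),padfree=(-60,61,38),padf2=(-125,61,38),lid=(26,0,0)).items():
    print(n,w(*p).round(4),"crop",((proj("top",w(*p))-[195,150])*4.4).round(), "scene",proj("scene",w(*p)).round())
E
```

```text
1.4114215620357362 [0.61716257 0.07265731] [[-0.7  1.9]
 [ 1.2  1.7]
 [-3.5 -1.1]
 [ 3.  -2.5]]
tab [ 0.6283 -0.0284  0.165 ] crop [654. 254.] scene [318. 205.]
tabtop [ 0.6283 -0.0284  0.179 ] crop [657. 250.] scene [318. 201.]
pad [ 0.5581 -0.011   0.163 ] crop [609. 434.] scene [285. 184.]
padfree [0.5474 0.0231 0.168 ] crop [521. 460.] scene [287. 166.]
padf2 [ 0.5371 -0.0411  0.168 ] crop [687. 489.] scene [267. 192.]
lid [0.6213 0.0983 0.13  ] crop [338. 278.] scene [340. 158.]
```

The top view shows the box (crop corners ~(135,52), (735,150), (672,537), (60,425)), the tab at right (~(650,260)) and the ribbed paddle at (608,425). The fit agrees with these to about 3 mm. The scene view shows the lid ajar and the fittings standing clear. Next I move above the lid.

carry_out:
  series:
    - {"xyz": [0,0,3.5],"spin": 0.1}
    - {"xyz": [0,0,7],"spin": 0.2}
    - {"xyz": [2.3,3.1,7],"spin": 0.3}
    - {"xyz": [4.6,6.2,7],"spin": 0.4}
    - {"xyz": [6.9,9.3,7],"spin": 0.5}
    - {"xyz": [9.2,12.4,7],"spin": 0.6}
    - {"xyz": [11.5,15.5,7],"spin": 0.7}
    - {"xyz": [13.8,18.6,7],"spin": 0.8}
    - {"xyz": [16.1,21.7,7],"spin": 0.9}
    - {"xyz": [18.4,24.8,7],"spin": 1.0}
  grip: 6.0

```text
t: 0.93
tcp_pos: [0.3401, -0.2777, 0.3011]
ee_rot: [-1.891, 2.509, 0.001]
ft_force: [0.9, -0.7, -0.0]
width: 0.0601
finger_force: 0.0
```

carry_out:
  series:
    - {"xyz": [2.3,3.1,0],"spin": 0.1}
    - {"xyz": [4.6,6.2,0],"spin": 0.124}
    - {"xyz": [6.9,9.3,0],"spin": 0.124}
    - {"xyz": [9.2,12.4,0],"spin": 0.124}
    - {"xyz": [11.5,15.5,0],"spin": 0.124}
    - {"xyz": [13.8,18.6,0],"spin": 0.124}
    - {"xyz": [16.1,21.7,0],"spin": 0.124}
    - {"xyz": [18.4,24.8,0],"spin": 0.124}
    - {"xyz": [20.7,27.9,0],"spin": 0.124}
    - {"xyz": [22.0,29.7,0],"spin": 0.124}

```text
t: 1.77
tcp_pos: [0.5609, 0.0206, 0.2998]
ee_rot: [2.038, -2.389, -0.002]
ft_force: [0.4, 0.3, 0.4]
width: 0.0598
finger_force: 0.0
```

```bash
cat >> h.py <<'E'
from scipy.spatial.transform import Rotation as Ro
def wcam():
    s=robot.state(); c=robot.camera_info("wrist"); T=np.eye(4)
    T[:3,:3]=Ro.from_rotvec(s["ee_rot"]).as_matrix(); T[:3,3]=s["tcp_pos"]
    return c["intrinsics"],T@c["mount"]
_ci=robot.camera_info
E
python3 - <<'E'
from h import *
K,T=wcam(); im=robot.get_image("wrist")[...,::-1].copy()
np.savez("w1.npz",K=K,T=T); cv2.imwrite("pics/w1.png",im)
a=1.4114; R=np.array([[np.cos(a),-np.sin(a)],[np.sin(a),np.cos(a)]]); t=np.array([.61716,.07266])
for x,y,z in [(-127,-81,0),(-127,81,0),(5,81,0),(5,-81,0),(-98,-42,49),(-98,-12,49),(-60,61,38),(-125,61,38)]:
    P=np.r_[R@[x/1000,y/1000]+t,.13+z/1000]; p=T[:3,:3].T@(P-T[:3,3]); q=K@(p*[1,-1,-1]); print((x,y,z),(q[:2]/q[2]).round())
print(T[:3,3])
E
```

```text
(-127, -81, 0) [175. 110.]
(-127, 81, 0) [353. 110.]
(5, 81, 0) [348. 242.]
(5, -81, 0) [192. 242.]
(-98, -42, 49) [204. 150.]
(-98, -12, 49) [241. 150.]
(-60, 61, 38) [332. 192.]
(-125, 61, 38) [333. 114.]
[ 0.54818957 -0.05595088  0.44232803]
```

View pics/w1.png

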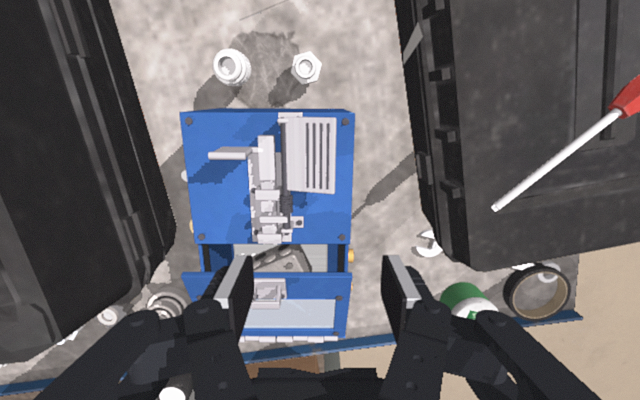

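The wrist view shows the deck corners at about (180,112), (354,109), (348,243) and (193,243), the tab at about (208–246,155) and the paddle's outer edge at column 334. These are within 2–4 px of prediction, so the pose is good after a shift of about +2 mm along box x. Next I straddle the staple and press the strip.

carry_out:
  series:
    - {"xyz": [2,2.7,0],"spin": 0}
    - {"xyz": [4,5.3,0],"spin": 0}
    - {"xyz": [6.0,8.0,0],"spin": 0}
    - {"xyz": [6.0,8.0,-3],"spin": 0}
    - {"xyz": [6.0,8.0,-6],"spin": 0}
    - {"xyz": [6.0,8.0,-8],"spin": 0}
    - {"xyz": [6.0,8.0,-9.5],"spin": 0}
    - {"xyz": [6.0,8.0,-10.5],"spin": 0}
    - {"xyz": [6.0,8.0,-11.5],"spin": 0}
    - {"xyz": [6.0,8.0,-12.5],"spin": 0}

```text
t: 2.65
tcp_pos: [0.6199, 0.0974, 0.1761]
ee_rot: [-2.036, 2.391, -0.001]
ft_force: [-0.1, -0.1, -0.4]
width: 0.06
finger_force: 0.0
```

carry_out:
  series:
    - {"xyz": [0,0,-0.6],"spin": 0}
    - {"xyz": [0,0,-1.2],"spin": 0}
    - {"xyz": [0,0,-1.8],"spin": 0}
    - {"xyz": [0,0,-2.4],"spin": 0}
    - {"xyz": [0,0,-3.0],"spin": 0}
    - {"xyz": [0,0,-3.5],"spin": 0}
    - {"xyz": [0,0,-4.0],"spin": 0}
    - {"xyz": [0,0,-4.2],"spin": 0}

```text
t: 3.32
tcp_pos: [0.6194, 0.0975, 0.1333]
ee_rot: [2.036, -2.391, -0.001]
ft_force: [-0.3, -0.7, 0.4]
width: 0.0605
finger_force: 0.3
```

carry_out:
  series:
    - {"xyz": [0,0,-0.3],"spin": 0}
    - {"xyz": [0,0,-0.6],"spin": 0}
    - {"xyz": [0,0,-0.8],"spin": 0}

```text
t: 3.57
tcp_pos: [0.6196, 0.0975, 0.126]
ee_rot: [-2.037, 2.392, -0.0]
ft_force: [-0.3, -0.1, 1.3]
width: 0.06
finger_force: 0.3
```

carry_out:
  series:
    - {"xyz": [0,0,-0.2],"spin": 0}
    - {"xyz": [0,0,-0.3],"spin": 0}

```text
t: 3.73
tcp_pos: [0.6198, 0.0975, 0.1248]
ee_rot: [-2.037, 2.391, -0.001]
ft_force: [-5.3, -0.6, 13.1]
width: 0.0599
finger_force: 6.4
```

carry_out:
  series:
    - {"xyz": [0,0,0],"spin": 0}
    - {"xyz": [0,0,3],"spin": 0}
    - {"xyz": [0,0,7],"spin": 0}
    - {"xyz": [0,0,10],"spin": 0}
    - {"xyz": [-0.7,-3.4,10],"spin": 0}
    - {"xyz": [-1.5,-6.7,10],"spin": 0}
    - {"xyz": [-2.2,-10,10],"spin": 0}
    - {"xyz": [-3.0,-13.4,10],"spin": 0}
    - {"xyz": [-3.0,-13.4,10],"spin": 0}
    - {"xyz": [-3.0,-13.4,10],"spin": 0}

```text
t: 4.57
tcp_pos: [0.5893, -0.0381, 0.2236]
ee_rot: [-2.033, 2.394, -0.0]
ft_force: [0.3, 0.4, -0.7]
width: 0.0598
finger_force: 0.0
```

```bash
python3 - <<'E'
from h import *
s=robot.state(); print(s["t"],s["tcp_pos"],s["ft_force"])
w=robot.get_image("wrist")[...,::-1]; sc=robot.get_image("scene")[...,::-1]
o=np.zeros((600,800,3),np.uint8); o[:250,:400]=cv2.resize(w,(400,250)); o[250:600,:]=cv2.resize(sc[95:270,210:610][:, :400],(800,350))
o[:250,400:]=cv2.resize(w[120:370,120:520],(400,250))
cv2.imwrite("pics/c2.png",o)
E
```

```text
4.5667 [ 0.58928297 -0.03807426  0.22358942] [ 0.25737726  0.39719925 -0.65507676]
```

View pics/c2.png

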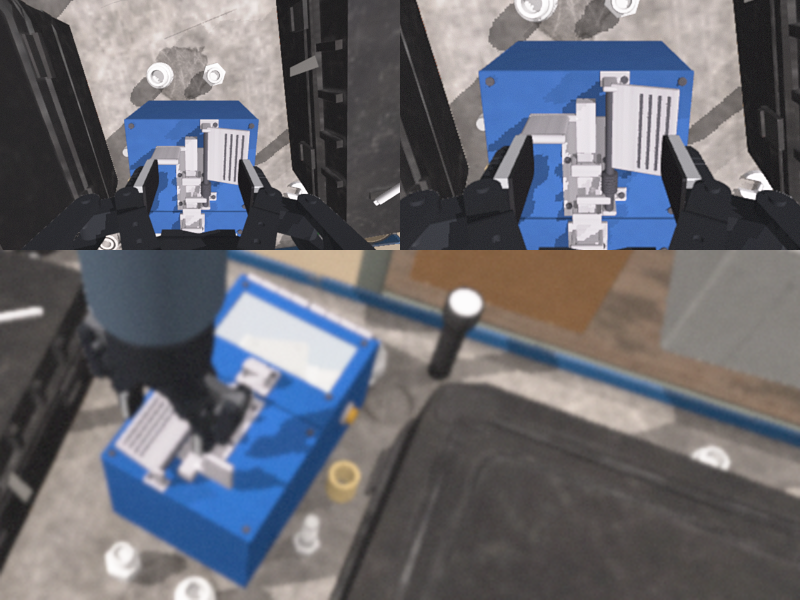

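```bash
python3 - <<'E'
from h import *
K,T=wcam()
a=1.4114; R=np.array([[np.cos(a),-np.sin(a)],[np.sin(a),np.cos(a)]]); t=np.array([.6165,.0748])
def pr(P):
    p=T[:3,:3].T@(P-T[:3,3]); q=K@(p*[1,-1,-1]); return (q[:2]/q[2]).round()-[120,120]+[400,0]
def w(x,y,z): return np.r_[R@[x/1000,y/1000]+t,.13+z/1000]
for p in [(-98,-42,49),(-98,-12,49),(-125,61,38),(-60,61,38),(-127,-81,0),(-127,81,0),(5,0,0)]: print(p,pr(w(*p)))
s=robot.state(); tc=s["tcp_pos"]; b=R.T@(tc[:2]-t)*1000; print("tcp box",b)
for y in (-30,-44,30,44): print(y,pr(w(b[0],b[1]+y,tc[2]*1000-130+5)), "down",pr(w(b[0],b[1]+y,25)))
E
```

```text
(-98, -42, 49) [515. 134.]
(-98, -12, 49) [563. 134.]
(-125, 61, 38) [678.  88.]
(-60, 61, 38) [671. 176.]
(-127, -81, 0) [475.  69.]
(-127, 81, 0) [693.  69.]
(5, 0, 0) [586. 216.]
tcp box [-113.88015495    8.83940933]
-30 [532. 151.] down [552.  97.]
-44 [502. 151.] down [531.  97.]
30 [659. 151.] down [640.  97.]
44 [689. 151.] down [660.  97.]
```

The lid is shut flush. The wrist crop shows the tab's top edge near row 135 and the paddle's corner near (679,90), both matching prediction. Next I lower the fingers onto the paddle and behind the tab.

carry_out:
  series:
    - {"xyz": [0,0,-2.5],"spin": 0}
    - {"xyz": [0,0,-4.5],"spin": 0}
    - {"xyz": [0,0,-5.5],"spin": 0}
    - {"xyz": [0,0,-6.0],"spin": 0}
    - {"xyz": [0,0,-6.5],"spin": 0}
    - {"xyz": [0,0,-7.0],"spin": 0}
    - {"xyz": [0,0,-7.3],"spin": 0}
    - {"xyz": [0,0,-7.3],"spin": 0}

```text
t: 5.33
tcp_pos: [0.5897, -0.0362, 0.1508]
ee_rot: [-2.037, 2.391, -0.0]
ft_force: [-3.5, 1.2, 5.7]
width: 0.06
finger_force: 2.4
```

carry_out:
  series:
    - {"xyz": [0.04,0.25,0],"spin": 0}
    - {"xyz": [0.08,0.5,0],"spin": 0}
    - {"xyz": [0.12,0.74,0],"spin": 0}
    - {"xyz": [0.16,0.99,0],"spin": 0}
    - {"xyz": [0.2,1.23,0],"spin": 0}
    - {"xyz": [0.24,1.48,0],"spin": 0}

```text
t: 5.83
tcp_pos: [0.5928, -0.0229, 0.1516]
ee_rot: [-2.037, 2.392, -0.005]
ft_force: [-1.2, -5.6, 6.3]
width: 0.06
finger_force: 3.3
```

carry_out:
  series:
    - {"xyz": [0.04,0.25,0],"spin": 0}
    - {"xyz": [0.08,0.5,0],"spin": 0}
    - {"xyz": [0.12,0.74,0],"spin": 0}
    - {"xyz": [0.16,0.99,0],"spin": 0}
    - {"xyz": [0.2,1.23,0],"spin": 0}
    - {"xyz": [0.24,1.48,0],"spin": 0}

```text
t: 6.33
tcp_pos: [0.5952, -0.0081, 0.1515]
ee_rot: [-2.037, 2.392, -0.005]
ft_force: [-1.3, -5.3, 5.8]
width: 0.0603
finger_force: 3.3
```

carry_out:
  series:
    - {"xyz": [0.03,0.2,0],"spin": 0}
    - {"xyz": [0.06,0.4,0],"spin": 0}
    - {"xyz": [0.09,0.55,0],"spin": 0}

```text
t: 6.58
tcp_pos: [0.5961, -0.0025, 0.1515]
ee_rot: [-2.037, 2.392, -0.005]
ft_force: [-1.3, -4.6, 5.5]
width: 0.0602
finger_force: 3.3
```

carry_out:
  series:
    - {"xyz": [0.03,0.15,0],"spin": 0}
    - {"xyz": [0.04,0.25,0],"spin": 0}

```text
t: 6.75
tcp_pos: [0.5962, -0.0014, 0.1516]
ee_rot: [2.035, -2.391, 0.007]
ft_force: [-0.6, -12.0, 5.8]
width: 0.0601
finger_force: 6.6
```

carry_out:
  series:
    - {"xyz": [0.03,0.15,0],"spin": 0}
    - {"xyz": [0.04,0.25,0],"spin": 0}

```text
t: 6.92
tcp_pos: [0.5962, -0.0012, 0.1517]
ee_rot: [2.031, -2.389, 0.01]
ft_force: [0.4, -18.6, 5.0]
width: 0.06
finger_force: 10.0
```

The bolt is against its stop (the push force rose to 18 N with no further travel). Next I relieve the push and rise.

carry_out:
  series:
    - {"xyz": [-0.08,-0.4,0],"spin": 0}
    - {"xyz": [-0.15,-0.9,0.3],"spin": 0}
    - {"xyz": [-0.15,-0.9,1.0],"spin": 0}
    - {"xyz": [-0.15,-0.9,2.5],"spin": 0}
    - {"xyz": [-0.15,-0.9,5],"spin": 0}
    - {"xyz": [-0.15,-0.9,8],"spin": 0}
    - {"xyz": [-0.15,-4.5,10],"spin": 0}
    - {"xyz": [-0.15,-8,12],"spin": 0}
    - {"xyz": [-0.15,-8,12],"spin": 0}
    - {"xyz": [-0.15,-8,12],"spin": 0}

```text
t: 7.75
tcp_pos: [0.595, -0.0774, 0.2715]
ee_rot: [-2.033, 2.393, -0.001]
ft_force: [-0.6, 0.7, -1.2]
width: 0.06
finger_force: 0.0
```

```bash
python3 - <<'E'
from h import *
s=robot.state(); print(s["t"],s["tcp_pos"],s["ft_force"])
K,T=wcam(); w=robot.get_image("wrist")[...,::-1]; t_=robot.get_image("top")[...,::-1]
a=1.4114; R=np.array([[np.cos(a),-np.sin(a)],[np.sin(a),np.cos(a)]]); t=np.array([.6165,.0748])
for x,y,z in [(-98,-42,49),(-67,-42,49),(-67,-12,49),(-60,61,38),(-125,61,38),(-60,61,24),(-125,61,24)]:
    P=np.r_[R@[x/1000,y/1000]+t,.13+z/1000]; p=T[:3,:3].T@(P-T[:3,3]); q=K@(p*[1,-1,-1]); print((x,y,z),((q[:2]/q[2])-[120,90]).round()*2)
cv2.imwrite("pics/w3.png",cv2.resize(w[90:390,120:520],(800,600)))
E
```

```text
7.75 [ 0.59495307 -0.07744527  0.27150094] [-0.59170284  0.65443668 -1.1962271 ]
(-98, -42, 49) [296. 364.]
(-67, -42, 49) [300. 430.]
(-67, -12, 49) [372. 430.]
(-60, 61, 38) [540. 428.]
(-125, 61, 38) [550. 290.]
(-60, 61, 24) [534. 410.]
(-125, 61, 24) [544. 278.]
```

View pics/w3.png

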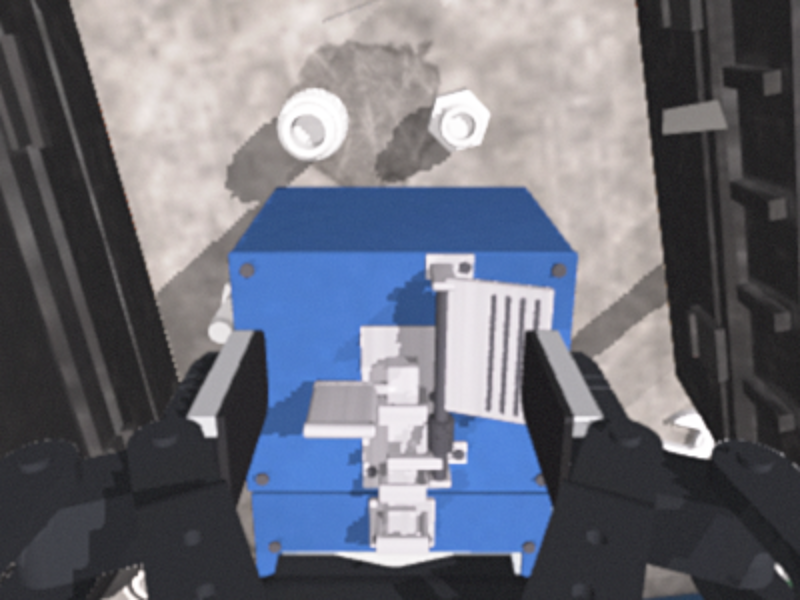

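The tab's top edge is at about row 430, which is home, with the bolt tip through the staple at (403,520). The paddle corner at (553,290) matches the catch fully up, and the lid is flush, so I hand in.

```bash
python3 -c "
from workcell import robot
print(robot.job_done())"
```

```text
the job is handed in; nothing more can be done
None
```

I handed the job in at about 8 s: the last picture shows the lid shut, the bolt home through the staple and the catch sprung back up. I kept clear of the loose fittings; the hand-in gave no verdict.

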